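Slide the reflow pan from the hot plate to the chill plate and switch the heat off

TASK

The board in the reflow pan has had its heat, and the inductor on it still sits loose on its pads. Slide the pan out from under the extraction canopy and across onto the chill plate, without lifting or tipping it or jolting the inductor off its pads, and leave the whole pan standing inside the ring marked there. Turn the hot plate's dial fully anticlockwise to its off stop, and leave the other things on the bench where they are.

Things in the scene. Friction and masses are not known exactly. Their poses are not given: they have to be found in the camera images.
- hotplate: Hot plate, fixed: white housing with a flat black top 220 x 220 mm at height 70 mm. Origin under the middle of the top, on the bench; its -x axis points to its front (roughly towards the robot), z up. In front a white panel slopes from x -110, z 66 mm down to x -165, z 34 mm, leaning 0.527 rad from level, facing up and forward. The chill plate stands at its left or right, 6 mm away, tops level.
- canopy_edge (a point): Middle of the lower front rim of the clear acrylic canopy fixed over the hot plate: a box open underneath, in the hot plate's frame x from -138 to +90 mm, y from -112 to +112 mm, lower rim 250 mm and roof 304 mm above the bench. It overhangs the pan and most of its handle; exhaust tube and stand are at the rear. This point is 138 mm in front of the hot plate's centre, 250 mm up.
- heat_dial (a joint): Heat dial on the sloping panel: value in rad, 0 = off (end stop), grows clockwise as seen by someone facing the panel, up to 2.1. It starts on, at 0.8 to 1.3. At off its bar leans 0.6 rad anticlockwise of straight up the slope (11 o'clock, the long mark); at 0.6 it points straight up the slope. Friction torque about 0.03 N m, no spring.
- dial_grip (a point): On the axis of the black dial, 20 mm out from the panel. Skirt 42 mm across, 5 mm thick; on it a straight grip bar 36 mm long, 11 mm thick, ending 30 mm out from the panel. It is 138 mm in front of the hot plate's centre, 50 mm to its -y side. The point's z axis is the dial's axis, out of the panel; its x axis runs along the bar to the white line.
- chill_plate: Chill plate, fixed: finned bare aluminium block 220 x 220 mm, flat top at height 70 mm, level with the hot plate. Origin under its centre, on the bench; same axes as the hot plate.
- chill_ring (a point): Centre of the thin dark ring (156 mm across) marked on the chill plate, on its top surface. The pan goes inside it.
- pan: Small dark steel pan, loose, about 0.4 kg: base 104 mm across, rim 120 mm, 22 mm high, floor 4 mm thick. Origin at the centre of its underside, z up. Its straight level black handle sticks out along the pan's own -x axis, 74 to 150 mm from the centre, 16 mm wide, 14 mm high, its middle 36 mm above the underside. It starts on the hot plate, handle roughly to the front.
- pan_grip (a point): Point on the middle of the handle's section, 125 mm from the pan's centre (25 mm from the handle's end), 36 mm above the pan's underside.
- board: Green circuit board 70 x 56 x 2 mm lying loose in the pan. Origin at the centre of its underside.
- pads (a point): On the board's upper face, the centre of the inductor's pads.
- inductor: Dark square inductor 18 x 18 x 11 mm, 16 g, standing loose on its pads on the board. Origin at the centre of its underside.
- flux_jar: Small jar with a black cap, 28 mm across, 30 mm high, on the bench just in front of the chill plate; leave alone. Origin at the centre of its underside.
- tweezers: Flat steel tweezers about 145 mm long, 4 mm high, lying on the bench in front of the chill plate; leave alone. Origin near the middle.
- solder_spool: Spool of solder 62 mm across, 42 mm high, to the left; leave alone. Origin at the centre of its underside.
- cleaner_bottle: White bottle 64 mm across, 150 mm high, to the left; leave alone. Origin at the centre of its underside.
- tip_cleaner: Tub with brass wool, 76 mm across, 45 mm high, to the left; leave alone. Origin at the centre of its underside.
- screwdriver: Screwdriver 170 mm long lying to the right; leave alone. Origin under its middle.
- parts_tray: Blue divided tray 120 x 90 x 25 mm to the right; leave alone. Origin at the centre of its underside.

How it is judged:
By the outcome, as a careful person would: the job done as asked, in the order asked, and still so for the second after the job is handed in, with the robot touching nothing.
It also fails if it takes over 45 s, if anything falls off the work surface, if the arm or the gripper's body presses on something with over 40 N, if the wrist force passes 120 N, or if a joint passes its speed limit or range.

ROBOT

A 7-joint arm with a two-finger parallel gripper is mounted at the origin on the work surface. World frame = base frame: x ahead of the robot, y to its left, z up, the work surface at z = 0. Lengths are in mm, angles in degrees, forces in N, time in s.
With the tool pointing down it reaches from about 400 to 850 mm from the base axis. Payload 4.5 kg.
Tool frame: the origin (TCP) lies midway between the tips of the shut fingers; the grasp point (between the pads) lies 19 mm behind it (robot.grip_depth is the distance from the TCP to the grasp point, in mm); z points along the fingers, y is the line along which they close (so a half turn about z gives the same grasp; the last joint's range is limited). The gripper opens to 88 mm and grips with 3 to 60 N. Pads are 18 mm wide; open, the fingers measure 123 mm over their backs; the gripper's body (75 mm by 187 mm) begins 45 mm behind the grasp point.
Start: joints at [76.994, 39.483, -11.15, 89.685, 9.013, 51.709, -12.324], TCP at [161.187, -603.881, 238.743] pointing down, gripper open.
Joint ranges: [-172.22, 172.22], [-26.19, 119.32], [-84.43, 86.54], [7.71, 146.69], [-57.33, 237.33], [2.42, 119.75], [-152.13, 152.13]. Speed limits (degrees/s): [147.25, 147.25, 180, 180, 180, 180, 180].

INTERFACE

Orientations are given as [roll, pitch, yaw] about the fixed x, y, z axes, in that order (R = Rz(yaw) Ry(pitch) Rx(roll)).
In Python, from station import sensors, optics, robot gives the robot as it stands.
- The arm moves only by the shell command python3 -m handwheel 'ROWS' [FORCE]. ROWS is a JSON object of lists of equal length, an entry for each row: "xyz": the shift along the tool's x, y, z normalised to -1 to 1, where 1 is 0.04 m, a list of three; "twist": the turn about the tool's z normalised to -1 to 1, where 1 is 0.08 rad; "gripper": the opening, from -1 (shut) to 1 (fully open). A call has 1 to 12 rows; each row shifts and turns the commanded pose from where the row before left it, along the tool's axes as they then stand; what a row does not reach is not made up. A row lasts 1/12 s, in which the tool goes at most 41.7 mm and 7.16 degrees, less where a joint would pass 70% of its speed; a pose out of reach is approached as far as the arm can. A call with a number of a shift or a turn outside -1 to 1 is refused whole. A call with a gripper value outside its range is refused whole. The fingers move at their own pace and stop on an object; FORCE is the grip in N (left out, the last holds). Time passes only in rows, so rows that do not move let the fingers close. It gives the time, the measured TCP pose, the force, the opening and the grip force at its end, in the units of the state.
- sensors.sense(): the state, without advancing time (a new reading comes with each control period).
- optics.get_image(name): name is "side" or "top"; returns the picture (480x640x3 uint8, red, green, blue); there is no depth.
- optics.get_calibration(name): a dict with "vertical_fov" (degrees; the focal length in pixels is half the picture's height over the tangent of half this angle, whatever the lens; pixels are square), "cx", "cy" (the principal point, pixels), "k1" (the pictures are not rectified: a ray, as slopes to the right and down, at radius r is drawn at 1 + k1 r^2 times it, then the intrinsics apply), "R" (3x3) and "t" (3): a world point X has camera coordinates R X + t. Camera axes: x right, y down, z forward; pixel columns grow to the right and rows downward; lengths in mm; the calibration is good to about 2 mm. A picture is of the moment at which its call begins. get_calibration takes no time and is no camera call.
- robot.hand_in(): hands the job in; it is judged then, once.
Trained networks look in the newest picture that a camera, given by its name, has taken for a name from the list of things; names that differ only in an ending like _2 or _b are one class to them, and where a whole thing is asked for, a point or a joint stands for the part that bears it (a point fixed in the world has none). Each returns a list of dicts, best first, with "score" (0 to 1); they miss things now and then, are a little off and sometimes report something else, mostly with a low value. They report only what shows in the picture. A call takes as long as a camera call.
- optics.boxes_of(query, camera): "rect" ([left, top, right, bottom] in pixels, round what is visible of it).
- optics.cut_out(query, camera): "mask" (480x640 bool, what is visible of it) and "rect" ([left, top, right, bottom] in pixels, round what is visible of it).
- optics.pinpoint(query, camera): "pixel" ([column, row] in pixels: a listed point, or the origin of a listed thing).
The state is a dict: "time_s": time; "joints": joint angles; "joint_velocities": joint speeds; "tau": joint torques, N m; "ee_pos": TCP position; "ee_rot": TCP orientation; "force": force on the tool from outside, world axes, zero at the start; "torque": the same for the moment, N m; "finger_gap": finger opening in mm; "gripper_force": force on a finger pad.
Only numpy, scipy, OpenCV 4.12 (cv2) and the standard library are available. Lean on these libraries where they do the work, as an engineer would, in place of code of your own. Each camera call takes 0.05 s, during which the arm holds its last target. There are 200 camera calls.

## Working session

There is one attempt and no reset: what is moved stays moved. The work goes in short steps, Python scripts to look and compute and a shell command to move; the robot and the scene stay as the last step left them, time stands still between calls to the robot, and variables do not carry over. Pictures are saved under pics/ and viewed, at most 10 in all, crops included, and the job is handed in when it is done.

```bash
mkdir -p pics
cat > h.py <<'E'
import numpy as np, cv2
from station import sensors, optics, robot
from scipy.spatial.transform import Rotation as Rn
def ray(cam,px):
    c=optics.get_calibration(cam); f=240/np.tan(np.radians(c["vertical_fov"])/2)
    d=np.array([(px[0]-c["cx"])/f,(px[1]-c["cy"])/f]); u=d.copy()
    for _ in range(30): u=d/(1+c["k1"]*(u@u))
    R=np.array(c["R"]);t=np.array(c["t"])
    v=R.T@np.array([u[0],u[1],1]); return -R.T@t, v/np.linalg.norm(v)
def atz(cam,px,z):
    o,v=ray(cam,px); return o+v*(z-o[2])/v[2]
def tri(pa,pb):
    o1,a=ray("top",pa);o2,b=ray("side",pb)
    s=np.linalg.lstsq(np.c_[a,-b],o2-o1,rcond=None)[0]
    p,q=o1+a*s[0],o2+b*s[1]; return (p+q)/2,np.linalg.norm(p-q)
def proj(cam,X):
    c=optics.get_calibration(cam); f=240/np.tan(np.radians(c["vertical_fov"])/2)
    x=np.array(c["R"])@X+np.array(c["t"]);u=x[:2]/x[2];u=u*(1+c["k1"]*(u@u))
    return f*u+[c["cx"],c["cy"]]
def save(cam,n): 
    im=optics.get_image(cam); cv2.imwrite(f"pics/{n}.png",im[:,:,::-1]); return im
E
python3 - <<'E'
from h import *
np.set_printoptions(precision=1,suppress=True)
for c in("top","side"):save(c,c+"0"); print(c,ray(c,(320,240)))
for q in ["hotplate","canopy_edge","heat_dial","dial_grip","chill_plate","chill_ring","pan","pan_grip","pads","inductor","flux_jar","tweezers"]:
    P={}
    for c in("top","side"):
        r=optics.pinpoint(q,c); P[c]=r
        print(q,c,[(np.round(x["pixel"],1),round(x["score"],2)) for x in r[:2]])
    if P["top"] and P["side"]: print("   ",*tri(P["top"][0]["pixel"],P["side"][0]["pixel"]))
print(sensors.sense())
E
```

```text
top (array([ 341.2,   -6. , 1540. ]), array([ 0.1, -0. , -1. ]))
side (array([  152.9, -1072.7,   859.3]), array([ 0.3,  0.8, -0.5]))
hotplate top []
hotplate side [(array([355. , 259.5]), 0.63)]
canopy_edge top [(array([270.5, 229.4]), 0.58), (array([186.4, 247.9]), 0.48)]
canopy_edge side [(array([303.3, 179. ]), 0.87)]
    [551.4 122.8 261. ] 7.3353426319359745Traceback (most recent call last):
  File "<stdin>", line 7, in <module>
ValueError: it knows: board, canopy_edge, chill_plate, chill_ring, cleaner_bottle, dial_grip, flux_jar, hotplate, inductor, pads, pan, pan_grip, parts_tray, screwdriver, solder_spool, tip_cleaner, tweezers
```

Run:
```python
from h import *
np.set_printoptions(precision=1,suppress=True)
for q in ["dial_grip","chill_plate","chill_ring","pan","pan_grip","pads","inductor","flux_jar","tweezers"]:
    P={}
    for c in("top","side"):
        r=optics.pinpoint(q,c); P[c]=r
        print(q,c,[(np.round(x["pixel"],1),round(x["score"],2)) for x in r[:2]])
    if P["top"] and P["side"]: print("   ",*tri(P["top"][0]["pixel"],P["side"][0]["pixel"]))
print(sensors.sense())
```

```text
dial_grip top []
dial_grip side [(array([312.5, 263.4]), 0.72), (array([325.6, 342.9]), 0.59)]
chill_plate top [(array([180.3, 227.4]), 0.35)]
chill_plate side [(array([400.9, 309.3]), 0.62)]
    [ 828.7  471.2 -411.1] 340.4688024694534
chill_ring top [(array([347.5, 186.5]), 0.77)]
chill_ring side [(array([406. , 284.9]), 0.93)]
    [714.6 -91.9  74.4] 2.326843585184637
pan top []
pan side []
pan_grip top [(array([273.3, 233.6]), 0.48)]
pan_grip side [(array([308.9, 236.1]), 0.66), (array([356.7, 232. ]), 0.61)]
    [565.8 129.9 104.7] 5.654240548731808
pads top [(array([348.8, 185.6]), 0.37)]
pads side [(array([361.4, 233.9]), 0.74), (array([406.7, 284.3]), 0.51)]
    [644.3 -77.2 221. ] 73.10910615849863
inductor top [(array([339.6, 191.8]), 0.31), (array([362.5, 254.4]), 0.28)]
inductor side [(array([267. , 222.5]), 0.59), (array([359.9, 234.3]), 0.58)]
    [530.5 -45.7 283.4] 230.3655798887897
flux_jar top [(array([326.7, 242.5]), 0.62)]
flux_jar side [(array([331.1, 310. ]), 0.54)]
    [558.3 -29.2  -1.3] 5.677725141723593
tweezers top [(array([363.8, 254. ]), 0.63), (array([345.1, 194.4]), 0.43)]
tweezers side [(array([327.9, 345.3]), 0.61)]
    [ 514.7 -142.9   -0.3] 6.849687498786977
{'time_s': 1.2, 'joints': array([ 77. ,  39.5, -11.1,  89.7,   9. ,  51.7, -12.3]), 'joint_velocities': array([ 0.1,  0. ,  0.1, -0. ,  0. , -0. ,  0. ]), 'tau': array([  0. , -52.7,  -1.3, -15.4,  -0.1,  -0. ,   0. ]), 'ee_pos': array([ 161.2, -603.9,  238.7]), 'ee_rot': array([180. ,   0. ,  14.9]), 'force': array([0.2, 0.1, 0.1]), 'torque': array([-0.,  0., -0.]), 'gripper_force': 0.0, 'finger_gap': 88.0310666911363}
```

View pics/top0.png

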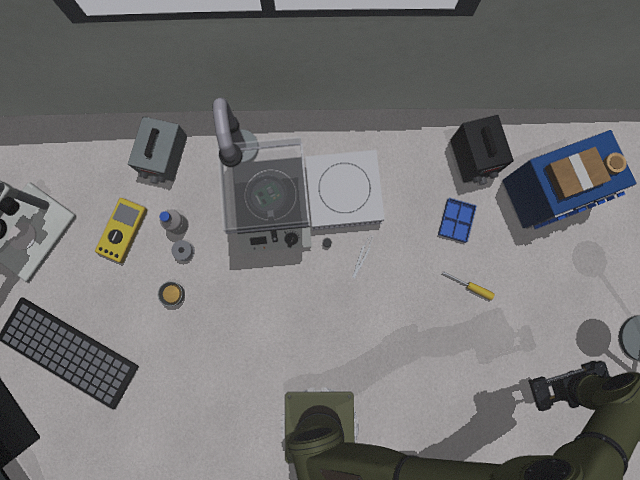

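View pics/side0.png

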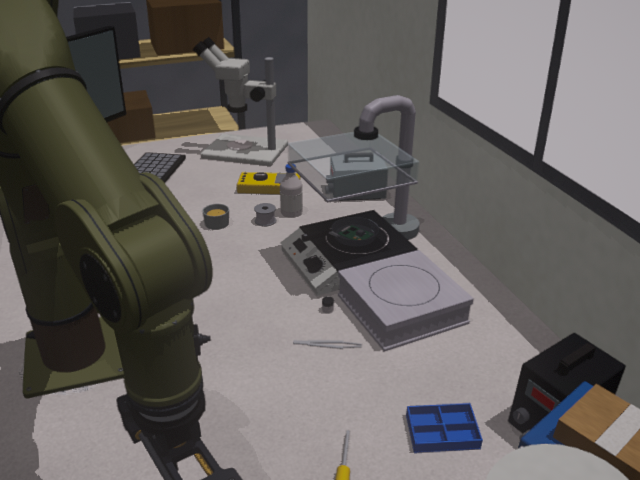

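The top view shows the chill plate on the hot plate's right (ring at 345,187), the pan at about (268,193) and the dial at about (291,240). The side view shows the dial at (314,264) and the canopy rim around (340,190). I'll zoom in for the handle and the plate's angle.

```bash
python3 - <<'E'
from h import *
np.set_printoptions(precision=1,suppress=True)
a=cv2.imread("pics/top0.png")[130:275,215:390];b=cv2.imread("pics/side0.png")[205:335,275:425]
a=cv2.resize(a,None,fx=4,fy=4,interpolation=cv2.INTER_CUBIC)
cv2.imwrite("pics/a.png",a);cv2.imwrite("pics/b.png",cv2.resize(b,None,fx=5,fy=5,interpolation=cv2.INTER_CUBIC)[:600])
for c in("top","side"):
  optics.get_image(c)
  for q in("chill_ring","pan","hotplate","chill_plate"):
    r=optics.cut_out(q,c)
    for x in r[:1]:
        m=x["mask"].astype(np.uint8); cs=max(cv2.findContours(m,0,2)[0],key=cv2.contourArea)
        box=cv2.boxPoints(cv2.minAreaRect(cs))
        print(c,q,x["score"],x["rect"],m.sum()); print(np.array([atz(c,p,70)[:2] for p in box]))
E
python3 -m handwheel --help 2>&1 | head -20
```

```text
top pan 0.54 [271.3, 226.1, 276.9, 239.6] 48
[[585.  140. ]
 [587.  127.3]
 [555.  121.9]
 [553.  134.6]]
top chill_plate 0.91 [306.0, 150.3, 383.1, 229.9] 5297
[[ 814.8   37.9]
 [ 835.1 -185.2]
 [ 603.6 -200.8]
 [ 584.    17.2]]
side chill_ring 0.57 [341.7, 251.1, 467.8, 352.1] 8769
[[ 577.1   10.7]
 [ 923.5   68.5]
 [ 800.4 -254. ]
 [ 523.3 -274.7]]
side pan 0.92 [304.5, 216.1, 380.5, 248.6] 1080
[[596.6 284.7]
 [786.6 218.9]
 [725.8  84.9]
 [550.5 146.1]]
side hotplate 0.6 [281.6, 96.7, 420.3, 295.5] 13759
[[ 841.  1295.3]
 [1380.7 1121.8]
 [ 725.8 -126.3]
 [ 445.1  -26.9]]
side chill_plate 0.95 [337.5, 248.4, 471.5, 349.9] 8966
[[ 576.1   12.3]
 [ 927.3   75.3]
 [ 803.3 -253.5]
 [ 523.3 -277.1]]
invalid input: not JSON, or not a number
```

View pics/a.png

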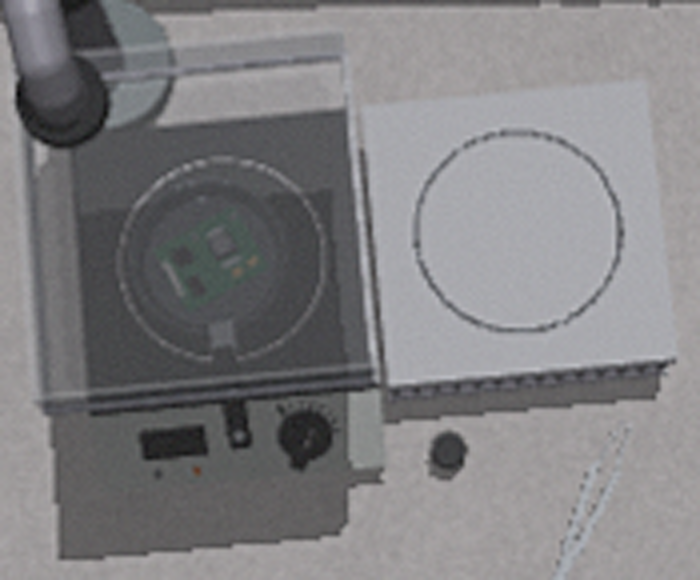

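View pics/b.png

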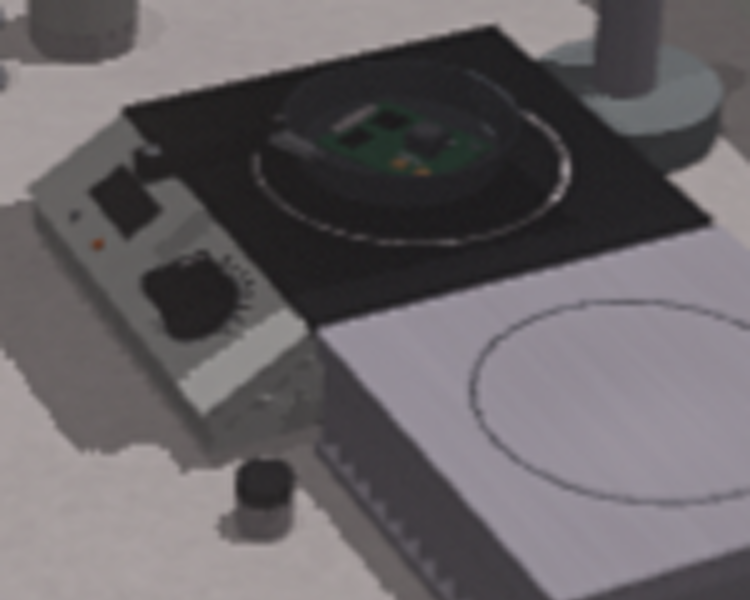

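Run:
```python
from h import *
np.set_printoptions(precision=1,suppress=True)
t=lambda x,y:np.array([215+x/4,130+y/4]); s=lambda x,y:np.array([275+x/5,205+y/5])
print("chill",np.array([atz("top",t(*p),70)[:2] for p in[(362,108),(647,82),(675,358),(390,388)]]))
print("chillring",tri(t(519,231),s(622,400)))
print("hot ring",atz("top",t(223,258),70), "ring top",atz("top",t(519,231),70))
print("pan rim centre",atz("top",t(205,255),92))
print("handle end top", atz("top",t(237,443),106),"side",atz("side",s(150,160),106),tri(t(237,440),s(150,160)))
print("dial",tri(t(306,435),s(190,293)))
print("hot front corners side", atz("side",s(125,107),70),atz("side",s(315,325),70),atz("side",s(710,218),70),atz("side",s(497,27),70))
print("jar",tri(t(447,450),s(265,480)))
```

```text
chill [[ 811.3   34.6]
 [ 829.8 -184.6]
 [ 613.9 -199.8]
 [ 593.    14.7]]
chillring (array([707.8, -82.4,  70.4]), np.float64(10.491674235649244))
hot ring [694.4 140.9  70. ] ring top [713.  -84.2  70. ]
pan rim centre [691.6 152.2  92. ]
handle end top [547.2 126.3 106. ] side [552. 127. 106.] (array([550.5, 126. , 106.7]), np.float64(2.3545357484815552))
dial (array([557.6,  79. ,  59.2]), np.float64(4.03181796334281))
hot front corners side [576. 239.  70.] [595.3  19.3  70. ] [810.9  42.4  70. ] [792.7 255.7  70. ]
jar (array([552.7, -28.5,  25.5]), np.float64(1.8319956470511631))
```

```bash
python3 -m handwheel '{"xyz":[[0.4,-0.1,-0.2],[0.9,-0.2,-0.3],[0.9,-0.2,-0.3],[0.9,-0.2,-0.3],[0.9,-0.2,-0.3],[0.9,-0.2,-0.3],[0.9,-0.2,-0.3],[0.9,-0.2,-0.3],[0.4,-0.4,-0.1],[0.2,-0.8,0]],"twist":[0,0,0,0,0,0,0,0,0,0],"gripper":[1,1,1,1,1,1,1,1,1,1]}'
```

```text
time_s: 2.53
ee_pos: [419.8, -424.4, 335.5]
ee_rot: [179.8, -0.2, 15.1]
force: [0.6, -0.4, -0.6]
finger_gap: 88.3
gripper_force: 0.0
```

```bash
python3 -m handwheel '{"xyz":[[0.34,-0.92,0],[0.34,-0.92,0],[0.34,-0.92,0],[0.34,-0.92,0],[0.34,-0.92,0],[0.34,-0.92,0],[0.34,-0.92,0],[0.34,-0.92,0],[0.34,-0.92,0],[0.34,-0.92,0],[0.34,-0.92,0],[0.34,-0.92,0]],"twist":[0,0,0,0,0,0,0,0,0,0,0,0],"gripper":[1,1,1,1,1,1,1,1,1,1,1,1]}'; python3 -c "
from station import sensors;print(sensors.sense()['joints'])"
```

```text
time_s: 3.53
ee_pos: [459.1, 46.4, 335.0]
ee_rot: [180.0, -0.0, 14.9]
force: [0.3, -0.4, -0.8]
finger_gap: 88.0
gripper_force: 0.0
[  0.25958371  20.31209081 -16.60325124 108.53275569   7.24348614
  52.12162692 -94.88409131]
```

```bash
python3 -m handwheel '{"xyz":[[0,0,-0.5],[0,0,-1],[0,0,-1],[0,0,-1],[0,0,-1],[0,0,-1],[0,0,-1],[0,0,-1],[0,0,-1],[0,0,-1],[0,0,-1],[0,0,-1]],"twist":[0,0,0,0,0,0,0,0,0,0,0,0],"gripper":[1,1,1,1,1,1,1,1,1,1,1,1]}'; python3 -c "
from station import sensors;print(sensors.sense()['joints'])"
```

```text
time_s: 4.53
ee_pos: [459.2, 43.2, 727.9]
ee_rot: [-179.8, -0.2, 14.9]
force: [1.5, -1.1, -1.0]
finger_gap: 87.8
gripper_force: 0.0
[-13.60670024  16.0547932    5.00835818  45.41555871  -1.85736228
 118.43994754 -84.79982019]
```

```bash
python3 -m handwheel '{"xyz":[[0,0,-0.5],[0,0,-1],[0,0,-1],[0,0,-1]],"twist":[0,0,0,0],"gripper":[1,1,1,1]}'; python3 -c "
from station import sensors;print(sensors.sense()['joints'])"
```

```text
time_s: 4.87
ee_pos: [433.3, 39.8, 769.1]
ee_rot: [179.4, -4.8, 14.7]
force: [0.3, 0.3, 0.3]
finger_gap: 88.1
gripper_force: 0.0
[-24.46763238  12.89099186  22.66811948  43.369296    -6.17192563
 119.68701303 -81.15027897]
```

```bash
python3 -m handwheel '{"xyz":[[0.5,0,-0.8],[0.5,0,-0.8],[0.5,0,-0.8],[0.5,0,-0.8],[0.5,0,-0.8],[0.5,0,-0.8]],"twist":[0,0,0,0,0,0],"gripper":[1,1,1,1,1,1]}'; python3 -c "
from station import sensors;print(sensors.sense()['joints'])"
```

```text
time_s: 5.37
ee_pos: [479.3, 61.8, 811.4]
ee_rot: [178.2, -13.8, 14.9]
force: [-0.1, 0.8, 0.1]
finger_gap: 88.2
gripper_force: 0.0
[-23.17716038  16.34756851  22.00595121  30.92563556  -8.24403799
 119.68632913 -83.01522379]
```

Pushing against the wrist joint's range gives the outward tilt I need to get in under the canopy. I'll keep going to about -30 degrees.

```bash
python3 -m handwheel '{"xyz":[[0.5,0,-0.8],[0.5,0,-0.8],[0.5,0,-0.8],[0.5,0,-0.8],[0.5,0,-0.8],[0.5,0,-0.8],[0.5,0,-0.8],[0.5,0,-0.8]],"twist":[0,0,0,0,0,0,0,0],"gripper":[1,1,1,1,1,1,1,1]}'; python3 -c "
from station import sensors;print(sensors.sense()['joints'])"
```

```text
time_s: 6.03
ee_pos: [482.2, 80.3, 881.9]
ee_rot: [176.7, -25.6, 15.5]
force: [-1.2, -0.2, -0.3]
finger_gap: 88.4
gripper_force: 0.0
[-26.31194997  16.25851858  28.11811695  19.34411966 -12.20355841
 119.69348101 -84.73787285]
```

```bash
cat >> h.py <<'E'
def pose():
    s=sensors.sense();R=Rn.from_euler("xyz",s["ee_rot"],degrees=True).as_matrix();p=np.array(s["ee_pos"])
    return p,R,p-R[:,2]*robot.grip_depth
def rep(target=None):
    p,R,g=pose();z=R[:,2];print("t",sensors.sense()["time_s"],"tcp",p.round(1),"grip",g.round(1),"tilt",round(np.degrees(np.arccos(-z[2])),1),"head",round(np.degrees(np.arctan2(z[1],z[0])),1),"xax",R[:,0].round(3),"yax",R[:,1].round(3))
    print("joints",np.round(sensors.sense()["joints"],1))
    if target is not None: d=R.T@(np.array(target)-g);print("tool shift mm",d.round(1),"units",(d/40).round(3))
E
python3 -m handwheel '{"xyz":[[0.5,0,-0.8],[0.5,0,-0.8],[0.5,0,-0.8]],"twist":[0,0,0],"gripper":[1,1,1]}'; python3 -c "
from h import *
rep([535,110,250])"
```

```text
time_s: 6.28
ee_pos: [469.7, 84.3, 910.4]
ee_rot: [176.1, -29.9, 15.8]
force: [-0.3, -0.3, 0.1]
finger_gap: 88.0
gripper_force: 0.0
t 6.2833 tcp [469.7  84.3 910.4] grip [460.4  83.  926.6] tilt 30.1 head 8.0 xax [0.834 0.236 0.499] yax [ 0.239 -0.969  0.059]
joints [-28.5  15.2  31.8  16.2 -13.9 119.7 -85.3]
tool shift mm [-268.8  -48.   624.1] units [-6.721 -1.201 15.602]
```

```bash
python3 -m handwheel '{"xyz":[[-0.2,0,0.4],[-0.2,0,0.9],[-0.2,0,0.9],[-0.2,0,0.9]],"twist":[0.3,0.3,0.3,0],"gripper":[0,0,0,0]}'; python3 -c "
from h import *
rep([527,124,174])"
```

```text
time_s: 6.62
ee_pos: [501.9, 86.2, 798.5]
ee_rot: [178.5, -30.2, 11.3]
force: [0.6, 0.2, 0.8]
finger_gap: 63.8
gripper_force: 0.0
t 6.6167 tcp [501.9  86.2 798.5] grip [492.5  84.9 814.7] tilt 30.2 head 8.3 xax [0.847 0.169 0.503] yax [ 0.183 -0.983  0.023]
joints [-46.6   4.2  34.2  56.9   0.   89.5 -92.2]
tool shift mm [-286.5  -46.7  573.5] units [-7.164 -1.167 14.337]
```

```bash
python3 -m handwheel '{"xyz":[[-0.44,-0.07,0.85],[-0.44,-0.07,0.85],[-0.44,-0.07,0.85],[-0.44,-0.07,0.85],[-0.44,-0.07,0.85],[-0.44,-0.07,0.85],[-0.44,-0.07,0.85],[-0.44,-0.07,0.85],[-0.44,-0.07,0.85],[-0.44,-0.07,0.85],[-0.44,-0.07,0.85],[-0.44,-0.07,0.85]],"twist":[0,0,0,0,0,0,0,0,0,0,0,0],"gripper":[0,0,0,0,0,0,0,0,0,0,0,0]}'; python3 -c "
from h import *
rep([527,124,174])"
```

```text
time_s: 7.62
ee_pos: [519.2, 112.9, 338.5]
ee_rot: [178.4, -30.1, 11.3]
force: [0.4, 1.1, 0.1]
finger_gap: 44.2
gripper_force: 0.0
t 7.6167 tcp [519.2 112.9 338.5] grip [509.9 111.5 354.7] tilt 30.2 head 8.1 xax [0.848 0.17  0.502] yax [ 0.182 -0.983  0.024]
joints [-38.1  16.4  22.4 126.7  -8.2   8.3 -89.4]
tool shift mm [-74.1 -13.5 165.6] units [-1.852 -0.337  4.141]
```

```bash
python3 -m handwheel '{"xyz":[[-0.4,-0.07,0.85],[-0.4,-0.07,0.85],[-0.35,-0.07,0.85],[-0.3,-0.07,0.7]],"twist":[0,0,0,0],"gripper":[0,0,0,0]}'; python3 -c "
from h import *
rep([527,124,174])
save('top','t1');save('side','s1')
b=cv2.imread('pics/side0.png')
S=cv2.imread('pics/s1.png')[150:300,250:400];T=cv2.imread('pics/t1.png')[170:290,230:350]
cv2.imwrite('pics/c1.png',np.hstack([cv2.resize(S,(400,400)),cv2.resize(T,(400,400))]))
for c in ('top','side'):
  for q in ('pan_grip','dial_grip'): print(c,q,[(np.round(x['pixel'],1),round(x['score'],2)) for x in optics.pinpoint(q,c)[:2]])
"
```

```text
time_s: 7.95
ee_pos: [530.1, 120.3, 283.5]
ee_rot: [178.5, -28.3, 11.2]
force: [-0.6, 0.2, 0.3]
finger_gap: 44.3
gripper_force: 0.0
t 7.95 tcp [530.1 120.3 283.5] grip [521.3 119.1 300. ] tilt 28.3 head 8.0 xax [0.864 0.171 0.474] yax [ 0.182 -0.983  0.023]
joints [-33.9  23.2  17.9 128.1 -44.5   2.5 -54.1]
tool shift mm [-54.   -6.8 113.9] units [-1.35  -0.169  2.848]
top pan_grip [(array([275.6, 234.9]), 0.39)]
top dial_grip []
side pan_grip [(array([308.6, 233.4]), 0.93)]
side dial_grip [(array([313.8, 260.6]), 0.53)]
```

View pics/c1.png

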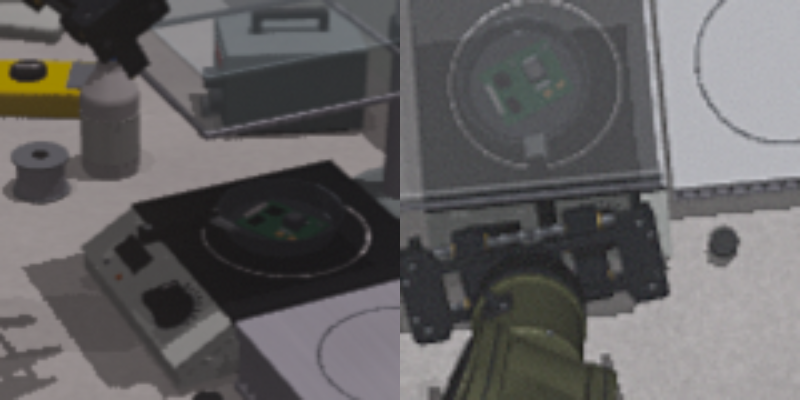

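```bash
cat > fk.py <<'E'
import numpy as np, itertools
from scipy.optimize import least_squares
from scipy.spatial.transform import Rotation as Rn
D=[([76.994,39.483,-11.15,89.685,9.013,51.709,-12.324],[161.187,-603.881,238.743],[180,0,14.9]),
([.26,20.312,-16.603,108.533,7.243,52.122,-94.884],[459.1,46.4,335],[180,0,14.9]),
([-13.607,16.055,5.008,45.416,-1.857,118.44,-84.8],[459.2,43.2,727.9],[-179.8,-.2,14.9]),
([-24.467,12.891,22.668,43.369,-6.172,119.687,-81.15],[433.3,39.8,769.1],[179.4,-4.8,14.7]),
([-23.177,16.348,22.006,30.926,-8.244,119.686,-83.015],[479.3,61.8,811.4],[178.2,-13.8,14.9]),
([-26.312,16.259,28.118,19.344,-12.204,119.693,-84.738],[482.2,80.3,881.9],[176.7,-25.6,15.5]),
([-28.5,15.2,31.8,16.2,-13.9,119.7,-85.3],[469.7,84.3,910.4],[176.1,-29.9,15.8]),
([-46.6,4.2,34.2,56.9,0,89.5,-92.2],[501.9,86.2,798.5],[178.5,-30.2,11.3]),
([-38.1,16.4,22.4,126.7,-8.2,8.3,-89.4],[519.2,112.9,338.5],[178.4,-30.1,11.3]),
([-33.9,23.2,17.9,128.1,-44.5,2.5,-54.1],[530.1,120.3,283.5],[178.5,-28.3,11.2])]
Q=np.array([d[0] for d in D]);P=np.array([d[1] for d in D]);RR=Rn.from_euler("xyz",[d[2] for d in D],degrees=True)
def fk(p,s,q):
    q=np.atleast_2d(q)*s; o=p[:7]*50; q=q+o
    R=Rn.identity(len(q)); x=np.zeros((len(q),3))
    L=p[7:]*100
    off=[[0,0,L[0]],None,[L[4],0,L[1]],None,[L[5],0,L[2]],None,[L[6],0,L[3]]]
    # z1 d1 y2 z3 L1(+ax) y4 z5 L2 y6 z7 L3
    for i in range(7):
        R=R*Rn.from_euler("z" if i%2==0 else "y",q[:,i],degrees=True)
        if i==5: x=x+R.apply([L[6],0,0])
        elif off[i] is not None: x=x+R.apply(off[i] if i<6 else [0,0,L[3]])
    # elbow offset return
    return x,R
def res(p,s):
    x,R=fk(p,s,Q); return np.r_[(x-P).ravel()/5,((RR.inv()*R).as_rotvec()*40).ravel()]
if __name__=="__main__":
    best=[]
    for s in itertools.product([1,-1],repeat=4):
        sg=np.array([s[0],1,s[1],1,s[2],1,s[3]])
        for o1 in(0,3.6):
          for o7 in(0,1.8,3.6,-1.8):
            p0=np.r_[o1,0,0,0,0,0,o7,3,4,4,2.5,0,0,0]
            r=least_squares(res,p0,args=(sg,),loss="soft_l1",max_nfev=60); best.append((r.cost,sg,r.x))
    best.sort(key=lambda b:b[0])
    for b in best[:3]: print(round(b[0],3),b[1],(b[2][:7]*50).round(1),(b[2][7:]*100).round(1))
    np.savez("fk.npz",s=best[0][1],p=best[0][2])
    x,R=fk(best[0][2],best[0][1],Q);print((x-P).round(1))
E
timeout 300 python3 fk.py
```

```text
7.095 [-1  1 -1  1 -1  1 -1] [-5.2 -1.6  0.6 -0.   0.3  1.6 85.4] [363.  545.7 347.2 332.4   9.1   5.  -11.1]
7.095 [-1  1 -1  1 -1  1 -1] [-5.2 -1.6  0.6 -0.   0.3  1.6 85.4] [363.  545.7 347.2 332.4   9.1   5.  -11.1]
7.095 [-1  1 -1  1 -1  1 -1] [-5.2 -1.6  0.6 -0.   0.3  1.6 85.4] [363.  545.7 347.2 332.4   9.1   5.  -11.1]
[[-1.9 -0.1  5.9]
 [ 2.8 12.1  0.3]
 [-2.2  8.1 -0.8]
 [-0.9  5.1 -2.5]
 [ 0.2  0.8 -0.6]
 [ 2.  -2.   0.9]
 [ 2.7 -2.5  1.4]
 [-2.8 -4.8  1. ]
 [-0.5 -0.1 -2.1]
 [-0.6  0.8 -1.7]]
```

```bash
cat > reach.py <<'E'
from fk import *
d=np.load("fk.npz");s,p=d["s"],d["p"]
lo=np.array([-172.2,-26.2,-84.4,7.7,-57.3,2.4,-152.1])+1;hi=np.array([172.2,119.3,86.5,146.7,237.3,119.7,152.1])-1
def des(tilt,head,tw=0):
    z=np.array([np.sin(np.radians(tilt))*np.cos(np.radians(head)),np.sin(np.radians(tilt))*np.sin(np.radians(head)),-np.cos(np.radians(tilt))])
    y=np.cross(z,[0,0,1.]);y=y/np.linalg.norm(y)*1;  
    x=np.cross(y,z);R=Rn.from_matrix(np.c_[x,y,z]);return R*Rn.from_euler("z",tw,degrees=True)
def ik(g,R,seeds):
    t=np.array(g)+R.apply([0,0,19]);best=None
    for q0 in seeds:
        f=lambda q:(lambda x,r:np.r_[(x[0]-t)/5,((R.inv()*r).as_rotvec()*40).ravel()])(*fk(p,s,q))
        r=least_squares(f,np.clip(q0,lo+.1,hi-.1),bounds=(lo,hi),max_nfev=80)
        if best is None or r.cost<best.cost: best=r
    return best
if __name__=="__main__":
    print(des(30,8).as_matrix().round(2))
    rng=np.random.default_rng(0);S=list(Q[[1,8,9]])+[Q[9]+rng.normal(0,25,7) for _ in range(6)]
    for g in([515,115,200],[567,129,105],[590,-108,105]):
        for t in(10,15,20,25,30,35):
            r=ik(g,des(t,8),S);print(g,t,round(r.cost,3),r.x.round(0))
E
python3 reach.py
```

```text
[[ 0.86  0.14  0.5 ]
 [ 0.12 -0.99  0.07]
 [ 0.5   0.   -0.87]]
[515, 115, 200] 10 0.0 [-37.  37.  28. 119. -41.  22. -60.]
[515, 115, 200] 15 0.0 [-28.  35.  14. 124. -33.   9. -67.]
[515, 115, 200] 20 0.378 [-27.  34.  12. 126. -56.   3. -44.]
[515, 115, 200] 25 8.157 [-29.  34.  13. 126. -56.   3. -45.]
[515, 115, 200] 30 25.942 [-30.  34.  15. 126. -56.   3. -45.]
[515, 115, 200] 35 53.671 [-32.  33.  16. 126. -56.   3. -46.]
[567, 129, 105] 10 0.0 [-25.  48.  11. 113. -29.  11. -72.]
[567, 129, 105] 15 0.023 [-25.  47.   9. 117. -56.   3. -45.]
[567, 129, 105] 20 5.843 [-25.  47.  10. 117. -56.   3. -45.]
[567, 129, 105] 25 21.898 [-27.  47.  11. 117. -56.   3. -46.]
[567, 129, 105] 30 48.13 [-28.  47.  12. 116. -56.   3. -47.]
[567, 129, 105] 35 84.46 [-30.  47.  14. 116. -56.   3. -48.]
[590, -108, 105] 10 0.0 [  4.  48.   5. 110. -25.  14. -50.]
[590, -108, 105] 15 0.0 [  9.  48.  -2. 114. -30.   5. -44.]
[590, -108, 105] 20 0.543 [  21.   49.  -17.  116.   82.    3. -151.]
[590, -108, 105] 25 7.656 [  25.   50.  -21.  116.   84.    3. -151.]
[590, -108, 105] 30 22.498 [  29.   51.  -25.  115.   87.    3. -151.]
[590, -108, 105] 35 12.353 [  57.   86.  -83.  123.  114.   58. -151.]
```

```bash
cat > sim.py <<'E'
from reach import *
def step(q,g,R):
    t=np.array(g)+R.apply([0,0,19])
    f=lambda v:(lambda x,r:np.r_[(x[0]-t)/5,((R.inv()*r).as_rotvec()*40).ravel(),(v-q)*0.01])(*fk(p,s,v))
    r=least_squares(f,np.clip(q,lo+.01,hi-.01),bounds=(lo,hi),max_nfev=40)
    e=f(r.x)[:6]; return r.x,np.linalg.norm(e)
def run(q,wps,R,name):
    print(name);x,_=fk(p,s,q);g=x[0]-R.apply([0,0,19]);q=np.array(q,float)
    for w in wps:
        n=int(np.ceil(np.linalg.norm(np.array(w)-g)/20));em=0;mj=0
        for k in range(1,n+1):
            q2,e=step(q,g+(np.array(w)-g)*k/n,R);em=max(em,e);mj=max(mj,abs(q2-q).max());q=q2
        g=np.array(w,float);print(w,"err",round(em,2),"maxstep",round(mj,1),q.round(0))
if __name__=="__main__":
    R=Rn.from_euler("xyz",[178.5,-28.3,11.2],degrees=True);q=Q[9]
    for y in(-250,-150,380,330):
        for x in (480,560):
            run(q,[[521,119,450],[x,y,400],[x,y,180],[520,119,180],[567,129,105],[590,-108,105],[560,78,150],[560,78,67]],R,(x,y))
E
python3 sim.py
```

```text
(480, -250)
[521, 119, 450] err 0.01 maxstep 6.7 [-63.  13.  52. 113. -15.  31. -81.]
[480, -250, 400] err 0.0 maxstep 5.0 [ -0.  20.  46. 113. -51.  47.  -3.]
[480, -250, 180] err 2.6 maxstep 12.0 [ 50.  41. -25. 124. -56.   3.  10.]
[520, 119, 180] err 7.93 maxstep 4.9 [-29.  36.  14. 125. -56.   3. -43.]
[567, 129, 105] err 8.75 maxstep 2.2 [-27.  47.  11. 116. -56.   3. -44.]
[590, -108, 105] err 9.04 maxstep 4.0 [ 18.  48. -10. 115. -56.   3. -10.]
[560, 78, 150] err 7.8 maxstep 4.0 [-18.  41.   7. 120. -56.   3. -36.]
[560, 78, 67] err 11.18 maxstep 1.9 [-17.  50.   6. 116. -56.   3. -36.]
(560, -250)
[521, 119, 450] err 0.01 maxstep 6.7 [-63.  13.  52. 113. -15.  31. -81.]
[560, -250, 400] err 0.0 maxstep 4.7 [  1.  25.  40. 104. -50.  47. -12.]
[560, -250, 180] err 0.58 maxstep 7.9 [ 41.  43. -21. 117. -56.   3.   5.]
[520, 119, 180] err 7.27 maxstep 4.7 [-29.  36.  14. 125. -56.   3. -43.]
[567, 129, 105] err 8.75 maxstep 2.2 [-27.  47.  11. 116. -56.   3. -44.]
[590, -108, 105] err 9.04 maxstep 4.0 [ 18.  48. -10. 115. -56.   3. -10.]
[560, 78, 150] err 7.8 maxstep 4.0 [-18
[... 3034 characters left out ...]
   7. 120. -56.   3. -36.]
[560, 78, 67] err 11.18 maxstep 1.9 [-17.  50.   6. 116. -56.   3. -36.]
(560, 330)
[521, 119, 450] err 0.01 maxstep 6.7 [-63.  13.  52. 113. -15.  31. -81.]
[560, 330, 400] err 0.0 maxstep 1.6 [-74.  30.  49. 100. -21.  32. -97.]
[560, 330, 180] err 0.85 maxstep 18.0 [-59.  45.  27. 113. -56.   3. -66.]
[520, 119, 180] err 7.06 maxstep 3.8 [-29.  36.  14. 125. -56.   3. -43.]
[567, 129, 105] err 8.75 maxstep 2.2 [-27.  47.  11. 116. -56.   3. -44.]
[590, -108, 105] err 9.04 maxstep 4.0 [ 18.  48. -10. 115. -56.   3. -10.]
[560, 78, 150] err 7.8 maxstep 4.0 [-18.  41.   7. 120. -56.   3. -36.]
[560, 78, 67] err 11.18 maxstep 1.9 [-17.  50.   6. 116. -56.   3. -36.]
```

```bash
cat > sim2.py <<'E'
from sim import *
def tw(q,R,n,d=4.58,shift=(0,0,0)):
    x,_=fk(p,s,q);g=x[0]-R.apply([0,0,19]);em=0
    for k in range(n):
        R=R*Rn.from_euler("z",d,degrees=True);q,e=step(q,g,R);em=max(em,e)
        if k%8==7: print("  tw",k+1,round(em,2),q.round(0))
    return q,R
if __name__=="__main__":
    for sgn in(1,-1):
      for z in(300,340):
        R=Rn.from_euler("xyz",[178.5,-28.3,11.2],degrees=True);q=Q[9].copy();g0=np.array([521,119,z])
        q,e=step(q,g0,R);print("start",z,sgn,e.round(2),q.round(0))
        q,R=tw(q,R,40,4.58*sgn)
        run(q,[[520,119,180],[567,129,105],[590,-108,105],[560,78,150],[560,78,67]],R,"go")
E
python3 sim2.py
```

```text
start 300 1 0.02 [-33.  23.  18. 128. -47.   3. -51.]
  tw 8 0.0 [-36.  23.  22. 128. -56.   5. -78.]
  tw 16 0.0 [ -36.   23.   22.  128.  -56.    5. -115.]
  tw 24 0.31 [ -35.   23.   21.  128.  -56.    5. -151.]
  tw 32 19.43 [  23.   28.  -35.  128.  -56.    3. -151.]
  tw 40 37.75 [  50.   49.  -60.  128.  -56.    3. -151.]
go
[520, 119, 180] err 35.33 maxstep 4.5 [  43.   60.  -50.  124.  -56.    3. -151.]
[567, 129, 105] err 35.11 maxstep 1.9 [  37.   69.  -46.  116.  -56.    3. -151.]
[590, -108, 105] err 32.99 maxstep 1.3 [  51.   62.  -40.  114.  -56.    3. -151.]
[560, 78, 150] err 32.0 maxstep 1.0 [  43.   63.  -47.  120.  -56.    3. -151.]
[560, 78, 67] err 31.74 maxstep 1.7 [  40.   71.  -43.  115.  -56.    3. -151.]
start 340 1 0.02 [-44.  20.  32. 125. -36.  12. -62.]
  tw 8 0.0 [-51.  22.  41. 124. -47.  15. -87.]
  tw 16 0.0 [ -57.   24.   51.  124.  -56.   19. -115.]
  tw 24 0.19 [ -57.   24.   50.  124.  -56.   19. -151.]
  tw 32 20.0 [  27.   24.  -40.  129.  -56.    3. -151.]
  tw 40 38.78 [  53.   45.  -64.  129.  -56.    3. -151.]
go
[520, 119, 180] err 35.33 
[... 1022 characters left out ...]
7.  50.   6. 116. -56.   3. 147.]
start 340 -1 0.02 [-44.  20.  32. 125. -36.  12. -62.]
  tw 8 0.0 [-37.  19.  23. 125. -22.  10. -39.]
  tw 16 0.0 [-31.  18.  14. 125.  -8.   9. -16.]
  tw 24 0.0 [-24.  18.   6. 125.   7.   9.   6.]
  tw 32 0.0 [-17.  18.  -2. 125.  21.  10.  29.]
  tw 40 0.0 [-10.  18. -11. 125.  33.  11.  53.]
go
[520, 119, 180] err 0.22 maxstep 37.3 [  3.  41. -33. 134. 127.  28. -39.]
[567, 129, 105] err 0.0 maxstep 2.5 [  2.  53. -32. 128. 133.  34. -40.]
[590, -108, 105] err 0.0 maxstep 2.5 [ 30.  53. -29. 123. 151.  17. -30.]
[560, 78, 150] err 0.0 maxstep 2.6 [  7.  46. -31. 130. 134.  26. -38.]
[560, 78, 67] err 0.0 maxstep 2.7 [  9.  58. -33. 131. 143.  38. -43.]
```

```bash
python3 -m handwheel '{"xyz":[[0.25,0,-0.4],[0.25,0,-0.4],[0,0,0],[0,0,0],[0,0,0],[0,0,0],[0,0,0],[0,0,0],[0,0,0],[0,0,0],[0,0,0],[0,0,0]],"twist":[0,0,-1,-1,-1,-1,-1,-1,-1,-1,-1,-1],"gripper":[0,0,0,0,0,0,0,0,0,0,0,0]}'; python3 -c "
from h import *
rep()"
```

```text
time_s: 9.25
ee_pos: [531.8, 121.7, 322.3]
ee_rot: [157.8, -18.2, 60.6]
force: [0.3, -0.1, -0.0]
finger_gap: 44.1
gripper_force: 0.0
t 9.25 tcp [531.8 121.7 322.3] grip [523.  120.5 338.7] tilt 28.4 head 8.1 xax [0.467 0.827 0.313] yax [ 0.749 -0.558  0.358]
joints [-39.1  19.8  24.5 124.7 -20.6   9.7 -31.5]
```

Matches the model. I'll continue twisting.

```bash
for i in 1; do python3 -m handwheel '{"xyz":[[0,0,0],[0,0,0],[0,0,0],[0,0,0],[0,0,0],[0,0,0],[0,0,0],[0,0,0],[0,0,0],[0,0,0],[0,0,0],[0,0,0]],"twist":[-1,-1,-1,-1,-1,-1,-1,-1,-1,-1,-1,-1],"gripper":[0,0,0,0,0,0,0,0,0,0,0,0]}'; done; python3 -m handwheel '{"xyz":[[0,0,0],[0,0,0],[0,0,0],[0,0,0],[0,0,0],[0,0,0],[0,0,0],[0,0,0],[0,0,0],[0,0,0],[0,0,0],[0,0,0]],"twist":[-1,-1,-1,-1,-1,-1,-1,-1,-1,-1,-1,-1],"gripper":[0,0,0,0,0,0,0,0,0,0,0,0]}'; python3 -c "
from h import *
rep()"
```

```text
time_s: 10.25
ee_pos: [531.9, 121.8, 322.4]
ee_rot: [152.3, 6.6, 110.4]
force: [0.1, -0.8, 0.9]
finger_gap: 43.9
gripper_force: 0.0
time_s: 11.25
ee_pos: [532.0, 121.7, 322.4]
ee_rot: [169.0, 26.4, 164.4]
force: [0.3, -0.3, -1.1]
finger_gap: 44.1
gripper_force: 0.0
t 11.25 tcp [532.  121.7 322.4] grip [523.1 120.5 338.9] tilt 28.5 head 8.1 xax [-0.863  0.241 -0.445] yax [0.182 0.968 0.171]
joints [-24.2  18.4   3.6 124.   27.4  11.   30.2]
```

```bash
cat > s3.py <<'E'
from sim2 import *
for n in(5,14):
    R=Rn.from_euler("xyz",[169,26.4,164.4],degrees=True);q=np.array([-24.2,18.4,3.6,124,27.4,11,30.2])
    q,R=tw(q,R,n,-4.58)
    run(q,[[523,120,k] for k in range(320,160,-20)]+[[567,129,105]],R,n)
E
python3 s3.py
```

```text
5
[523, 120, 320] err 0.0 maxstep 3.1 [-16.  20.  -4. 126.  34.   7.  48.]
[523, 120, 300] err 0.09 maxstep 11.2 [-18.  22.  -1. 128.  45.   3.  37.]
[523, 120, 280] err 0.22 maxstep 37.5 [-16.  25.  -4. 128.  83.   3.  -0.]
[523, 120, 260] err 0.06 maxstep 22.4 [ -6.  28. -19. 130. 105.  11. -22.]
[523, 120, 240] err 0.02 maxstep 8.5 [ -2.  31. -25. 131. 114.  16. -31.]
[523, 120, 220] err 0.01 maxstep 5.6 [  0.  35. -29. 132. 119.  20. -36.]
[523, 120, 200] err 0.01 maxstep 4.3 [  2.  38. -31. 133. 124.  24. -40.]
[523, 120, 180] err 0.0 maxstep 3.9 [  2.  41. -33. 134. 127.  28. -43.]
[567, 129, 105] err 0.0 maxstep 2.5 [  2.  53. -32. 128. 133.  34. -45.]
  tw 8 0.01 [ -9.  19. -13. 124.  36.  12.  60.]
14
[523, 120, 320] err 0.01 maxstep 4.0 [ -9.  21. -13. 126.  49.   9.  75.]
[523, 120, 300] err 0.02 maxstep 10.0 [-16.  22.  -3. 128.  53.   4.  71.]
[523, 120, 280] err 0.18 maxstep 30.9 [-16.  25.  -4. 128.  84.   3.  40.]
[523, 120, 260] err 0.06 maxstep 21.4 [ -6.  28. -18. 130. 105.  11.  19.]
[523, 120, 240] err 0.02 maxstep 8.5 [ -2.  31. -24. 131. 114.  16.  10.]
[523, 120, 220] err 0.01 maxstep 5.6 [  0.  35. -28. 132. 119.  20.   5.]
[523, 120, 200] err 0.01 maxstep 4.3 [  2.  38. -31. 133. 124.  24.   1.]
[523, 120, 180] err 0.0 maxstep 3.9 [  2.  41. -33. 134. 127.  28.  -2.]
[567, 129, 105] err 0.0 maxstep 2.5 [  2.  53. -32. 128. 133.  34.  -4.]
```

```bash
python3 -m handwheel '{"xyz":[[0,0,0],[0,0,0],[0,0,0],[0,0,0],[0,0,0],[0.12,0,0.22],[0.12,0,0.22],[0.12,0,0.22],[0.12,0,0.22],[0.06,0,0.11],[0.06,0,0.11],[0.06,0,0.11]],"twist":[-1,-1,-1,-1,-0.3,0,0,0,0,0,0,0],"gripper":[0,0,0,0,0,0,0,0,0,0,0,0]}'; python3 -c "
from h import *
rep()"
```

```text
time_s: 12.25
ee_pos: [531.7, 122.4, 273.6]
ee_rot: [179.2, 28.2, -173.8]
force: [0.3, -0.2, -0.7]
finger_gap: 43.8
gripper_force: 0.0
t 12.25 tcp [531.7 122.4 273.6] grip [523.  121.1 290.1] tilt 28.2 head 7.9 xax [-0.876 -0.095 -0.473] yax [-0.115  0.993  0.012]
joints [-27.8  23.8   8.8 128.3  76.8   2.5  -0.3]
```

```bash
python3 -m handwheel '{"xyz":[[0.06,0,0.11],[0.06,0,0.11],[0.06,0,0.11],[0.06,0,0.11],[0.06,0,0.11],[0.06,0,0.11],[0.12,0,0.22],[0.12,0,0.22],[0.12,0,0.22],[0.12,0,0.22]],"twist":[0,0,0,0,0,0,0,0,0,0],"gripper":[0,0,0,0,0,0,0,0,0,0]}'; python3 -c "
from h import *
rep([529,124,174])"
```

```text
time_s: 13.08
ee_pos: [531.5, 122.4, 206.9]
ee_rot: [179.2, 28.3, -173.9]
force: [0.1, 0.2, 0.5]
finger_gap: 44.2
gripper_force: 0.0
t 13.0833 tcp [531.5 122.4 206.9] grip [522.7 121.2 223.4] tilt 28.3 head 7.8 xax [-0.876 -0.094 -0.474] yax [-0.113  0.993  0.012]
joints [ -7.4  32.6 -21.8 132.  119.3  21.7 -43.3]
tool shift mm [17.6  1.4 46.6] units [0.441 0.036 1.164]
```

```bash
python3 -m handwheel '{"xyz":[[0.1,0,0.3],[0.17,0.02,0.4],[0.17,0.02,0.5],[0,0,0.4],[0,0,0.3],[0,0,0.2],[0,0,0]],"twist":[-0.25,-0.25,-0.25,0,0,0,0],"gripper":[0,0,0,0,0,0,0]}'; python3 -c "
from h import *
rep([567,129.5,105])
save('top','t2');save('side','s2')
S=cv2.imread('pics/s2.png')[190:290,270:370];T=cv2.imread('pics/t2.png')[180:270,240:330]
cv2.imwrite('pics/c2.png',np.hstack([cv2.resize(S,(400,400)),cv2.resize(T,(400,400))]))
p,R,g=pose();z=R[:,2]
for n,X in(('grip',g),('tcp',p),('end',[549,126.3,106])): print(n,proj('side',np.array(X)).round(1),proj('top',np.array(X)).round(1))
a=optics.pinpoint('pan_grip','top');b=optics.pinpoint('pan_grip','side');print(a[:1],b[:1])
if a and b: print(tri(a[0]['pixel'],b[0]['pixel']))
"
```

```text
time_s: 13.67
ee_pos: [555.3, 127.0, 123.3]
ee_rot: [-178.9, 28.1, -169.9]
force: [0.3, 0.3, -0.3]
finger_gap: 44.1
gripper_force: 0.0
t 13.6667 tcp [555.3 127.  123.3] grip [546.6 125.9 139.8] tilt 28.1 head 7.7 xax [-0.868 -0.154 -0.471] yax [-0.165  0.986 -0.017]
joints [ -4.2  45.3 -27.4 131.3 130.5  33.2 -48.7]
tool shift mm [-1.9  0.8 40.4] units [-0.047  0.021  1.011]
grip [302.6 224.8] [273.2 239.4]
tcp [306. 230.] [273.3 237.3]
end [303.9 237.4] [274.2 240.1]
[{'pixel': [275.0, 233.1], 'score': 0.49}] [{'pixel': [307.3, 235.3], 'score': 0.58}]
(array([563.31500225, 125.10261087, 110.64690045]), np.float64(11.721594876759811))
```

View pics/c2.png

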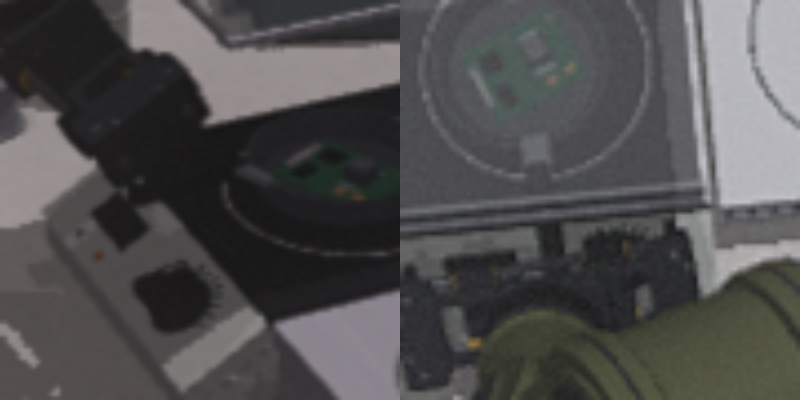

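```bash
python3 -m handwheel '{"xyz":[[0,0,0.2],[0,0,0.25],[0,0,0.25],[-0.05,0.02,0.2],[0,0,0.1],[0,0,0],[0,0,0],[0,0,0],[0,0,0],[0,0,0],[0,0,0],[0,0,0]],"twist":[0,0,0,0,0,0,0,0,0,0,0,0],"gripper":[0,0,0,0,0,-0.3,-0.4,-0.45,-0.5,-0.55,-0.6,-0.65]}' 15;python3 -c "
from h import *
rep()"
```

```text
time_s: 14.87
ee_pos: [575.1, 130.6, 90.1]
ee_rot: [-178.8, 28.2, -169.8]
force: [0.0, -0.7, 1.3]
finger_gap: 15.6
gripper_force: 15.0
t 14.8667 tcp [575.1 130.6  90.1] grip [566.3 129.4 106.6] tilt 28.2 head 7.7 xax [-0.868 -0.156 -0.472] yax [-0.167  0.986 -0.018]
joints [ -3.8  50.1 -27.5 128.6 132.8  35.2 -48.9]
```

```bash
python3 -m handwheel '{"xyz":[[0,0,0],[0,0,0],[0.003,-0.04,-0.001],[0.006,-0.08,-0.002],[0.01,-0.12,-0.003],[0.013,-0.16,-0.003],[0.016,-0.2,-0.004],[0.016,-0.2,-0.004],[0.016,-0.2,-0.004],[0.013,-0.16,-0.003],[0.01,-0.1,-0.002],[0.003,-0.04,-0.001]],"twist":[0,0,0,0,0,0,0,0,0,0,0,0],"gripper":[-0.7,-0.7,-0.7,-0.7,-0.7,-0.7,-0.7,-0.7,-0.7,-0.7,-0.7,-0.7]}' 40;python3 -c "
from h import *
save('side','s3');save('top','t3')
rep()
S=cv2.imread('pics/s3.png')[190:310,290:410];T=cv2.imread('pics/t3.png')[160:260,250:350]
cv2.imwrite('pics/c3.png',np.hstack([cv2.resize(S,(400,400)),cv2.resize(T,(400,400))]))
"
```

```text
time_s: 15.87
ee_pos: [579.7, 77.5, 89.8]
ee_rot: [-178.8, 28.1, -169.9]
force: [0.4, 2.4, 2.3]
finger_gap: 15.0
gripper_force: 40.1
t 15.9667 tcp [579.6  77.9  89.8] grip [570.9  76.7 106.3] tilt 28.2 head 7.6 xax [-0.868 -0.154 -0.472] yax [-0.165  0.986 -0.018]
joints [  3.1  50.1 -27.5 129.5 138.   33.8 -47.6]
```

View pics/c3.png

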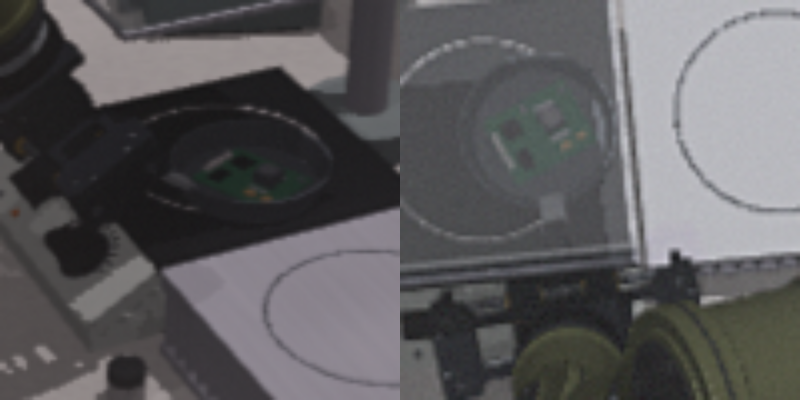

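```bash
python3 -m handwheel '{"xyz":[[0.003,-0.04,-0.001],[0.006,-0.08,-0.002],[0.01,-0.12,-0.003],[0.013,-0.16,-0.003],[0.015,-0.2,-0.004],[0.015,-0.2,-0.004],[0.015,-0.2,-0.004],[0.015,-0.2,-0.004],[0.015,-0.2,-0.004],[0.015,-0.2,-0.004],[0.015,-0.2,-0.004],[0.015,-0.2,-0.004]],"twist":[0,0,0,0,0,0,0,0,0,0,0,0],"gripper":[-0.7,-0.7,-0.7,-0.7,-0.7,-0.7,-0.7,-0.7,-0.7,-0.7,-0.7,-0.7]}'; python3 -m handwheel '{"xyz":[[0.015,-0.2,-0.004],[0.015,-0.2,-0.004],[0.015,-0.2,-0.004],[0.015,-0.2,-0.004],[0.015,-0.2,-0.004],[0.015,-0.2,-0.004],[0.015,-0.2,-0.004],[0.013,-0.16,-0.003],[0.01,-0.1,-0.002],[0.003,-0.05,-0.001],[0,0,0]],"twist":[0,0,0,0,0,0,0,0,0,0,0],"gripper":[-0.7,-0.7,-0.7,-0.7,-0.7,-0.7,-0.7,-0.7,-0.7,-0.7,-0.7]}'
python3 -c "
from h import *
save('side','s4');save('top','t4')
rep()
S=cv2.imread('pics/s4.png')[220:340,350:470];T=cv2.imread('pics/t4.png')[140:240,290:390]
cv2.imwrite('pics/c4.png',np.hstack([cv2.resize(S,(400,400),interpolation=2),cv2.resize(T,(400,400),interpolation=2)]))
for c in ('top','side'):
  for q in ('pan','inductor','pads'):print(c,q,[(np.round(x['pixel'],1),round(x['score'],2)) for x in optics.pinpoint(q,c)[:1]])
"
```

```text
time_s: 16.97
ee_pos: [586.8, -2.1, 89.7]
ee_rot: [-178.8, 28.1, -169.9]
force: [-0.3, 3.1, 2.9]
finger_gap: 15.6
gripper_force: 40.1
time_s: 17.88
ee_pos: [593.1, -70.3, 89.7]
ee_rot: [-178.8, 28.1, -169.9]
force: [-1.1, 1.2, 3.8]
finger_gap: 15.7
gripper_force: 40.0
t 17.9833 tcp [593.1 -70.1  89.7] grip [584.3 -71.3 106.1] tilt 28.2 head 7.5 xax [-0.868 -0.155 -0.472] yax [-0.165  0.986 -0.019]
joints [ 21.6  50.  -25.8 126.4 150.6  24.5 -41. ]
top pan [(array([333.7, 188.4]), 0.92)]
top inductor [(array([335.6, 184.5]), 0.52)]
top pads [(array([335.9, 188.9]), 0.71)]
side pan [(array([397. , 277.7]), 0.68)]
side inductor [(array([402.7, 277.8]), 0.41)]
side pads [(array([400.9, 274.4]), 0.87)]
```

View pics/c4.png

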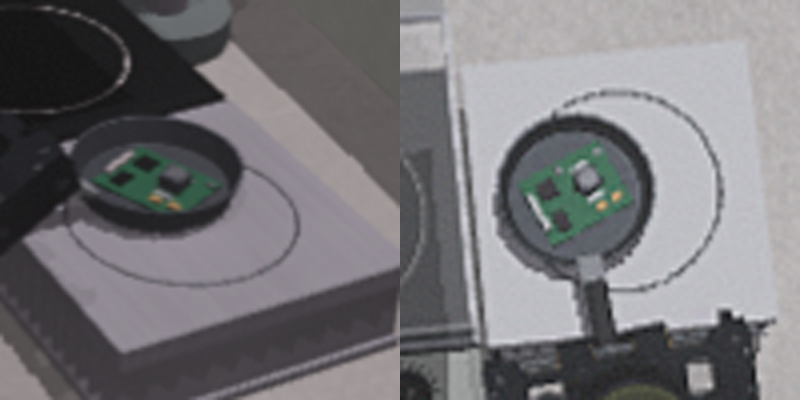

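```bash
python3 -c "
from h import *
p,R,g=pose()
for px in((333.75,187.5),):
  X=atz('top',px,92);d=np.array([713,-85.,92])-X;print(X.round(1),(R.T@d/40).round(3))
print(atz('top',(333.7,188.4),74).round(1))"
```

```text
[708.6 -50.1  92. ] [ 0.039 -0.879 -0.003]
[710.3 -50.4  74. ]
```

```bash
python3 -m handwheel '{"xyz":[[0.002,-0.04,0],[0.004,-0.08,0],[0.006,-0.12,0],[0.006,-0.14,0],[0.006,-0.14,0],[0.006,-0.14,0],[0.005,-0.1,0],[0.004,-0.08,0],[0,-0.04,0],[0,0,0],[0,0,0],[0,0,0]],"twist":[0,0,0,0,0,0,0,0,0,0,0,0],"gripper":[-0.7,-0.7,-0.7,-0.7,-0.7,-0.7,-0.7,-0.7,-0.7,-0.7,-0.7,-0.7]}'; python3 -m handwheel '{"xyz":[[0,0,0],[0,0,0],[0,0,0],[0,0,0],[0,0,0],[0,0,0],[0,0,-0.1],[0,0,-0.3],[0,0,-0.6],[0,0,-0.9],[0,0,-0.9],[0,0,-0.5]],"twist":[0,0,0,0,0,0,0,0,0,0,0,0],"gripper":[-0.64,-0.6,-0.55,-0.45,-0.3,-0.1,0,0,0,0,0,0]}' 15
python3 -c "
from h import *
save('side','s5');save('top','t5')
rep([525,75,174])
S=cv2.imread('pics/s5.png')[220:340,350:470];T=cv2.imread('pics/t5.png')[150:250,270:370]
D=cv2.imread('pics/s5.png')[235:295,285:345]
cv2.imwrite('pics/c5.png',np.hstack([cv2.resize(x,(266,266),interpolation=2) for x in(S,T,D)]))
"
```

```text
time_s: 19.28
ee_pos: [597.6, -105.0, 89.6]
ee_rot: [-178.8, 28.1, -169.9]
force: [-0.7, 0.8, 3.2]
finger_gap: 15.6
gripper_force: 40.0
time_s: 20.28
ee_pos: [533.9, -112.9, 208.9]
ee_rot: [-178.8, 28.2, -169.8]
force: [-0.6, 0.4, 0.5]
finger_gap: 44.0
gripper_force: 0.0
t 20.3833 tcp [ 534.9 -113.5  209.4] grip [ 526.1 -114.6  225.9] tilt 28.4 head 7.3 xax [-0.866 -0.156 -0.474] yax [-0.166  0.986 -0.021]
joints [ 28.7  33.1 -24.3 129.8 150.9   9.  -39.2]
tool shift mm [ -4.1 188.2  56.6] units [-0.102  4.705  1.416]
```

View pics/c5.png

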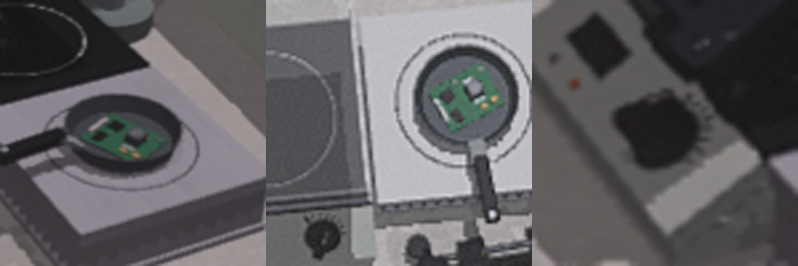

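```bash
cat > dial.py <<'E'
from h import *
th=np.radians(4.8);hx=np.array([np.cos(th),np.sin(th),0]);hy=np.array([-np.sin(th),np.cos(th),0]);H=np.array([694,139.5,0]);zz=np.array([0,0,1.])
a=np.arctan2(32,55);n=-np.sin(a)*hx+np.cos(a)*zz;up=np.cos(a)*hx+np.sin(a)*zz;rt=-hy
base=H-138*hx-50*hy+zz*(66-28*32/55)   # panel point
def rect(im,cam,c,out,w=30,k=6):
    N=2*w*k;m=np.zeros((N,N,2),np.float32)
    for i in range(N):
        for j in range(N):
            m[i,j]=proj(cam,c+out*n+up*(w-i/k)+rt*(j/k-w))
    return cv2.remap(im,m,None,cv2.INTER_CUBIC)
if __name__=="__main__":
    print("panel pt",base,"grip",base+20*n, "grip if 138 is at grip pt",base+20*n+hx*20*np.sin(a))
    ims=[]
    for cam in("top","side"):
        im=np.mean([optics.get_image(cam) for _ in range(5)],0)[:,:,::-1]
        im=np.clip(255*(im/255)**.55,0,255).astype(np.float32)
        r=rect(im,cam,base,5 if 0 else 15)
        r=cv2.circle(r,(180,180),126,(0,0,255),1);cv2.drawMarker(r,(180,180),(0,255,255),0,10);ims.append(r)
        d=optics.pinpoint("dial_grip",cam);print(cam,d[:2],proj(cam,base+20*n))
    cv2.imwrite("pics/d.png",np.hstack(ims))
E
python3 dial.py
```

```text
panel pt [560.66787759  78.12781466  49.70909091] grip [550.6452804   77.28619366  66.99605766] grip if 138 is at grip pt [560.66787759  78.12781466  66.99605766]Traceback (most recent call last):
  File "dial.py", line 17, in <module>
    r=rect(im,cam,base,5 if 0 else 15)
  File "dial.py", line 9, in rect
    m[i,j]=proj(cam,c+out*n+up*(w-i/k)+rt*(j/k-w))
           ~~~~^^^^^^^^^^^^^^^^^^^^^^^^^^^^^^^^^^^
  File "h.py", line 17, in proj
    c=optics.get_calibration(cam); f=240/np.tan(np.radians(c["vertical_fov"])/2)
ValueError: time passes only in moves, steps and waits
```

```bash
sed -i '3a import functools\ncal=functools.lru_cache(None)(lambda c: optics.get_calibration(c))' h.py; sed -i 's/c=optics.get_calibration(cam)/c=cal(cam)/' h.py; python3 dial.py
```

```text
panel pt [560.66787759  78.12781466  49.70909091] grip [550.6452804   77.28619366  66.99605766] grip if 138 is at grip pt [560.66787759  78.12781466  66.99605766]
top [{'pixel': [185.4, 251.3], 'score': 0.53}, {'pixel': [293.8, 238.7], 'score': 0.51}] [291.75492629 241.29837828]
side [{'pixel': [342.3, 470.9], 'score': 0.56}, {'pixel': [313.3, 260.9], 'score': 0.55}] [311.30693082 261.58527482][ WARN:0@30.149] global loadsave.cpp:1063 imwrite_ Unsupported depth image for selected encoder is fallbacked to CV_8U.
```

View pics/d.png

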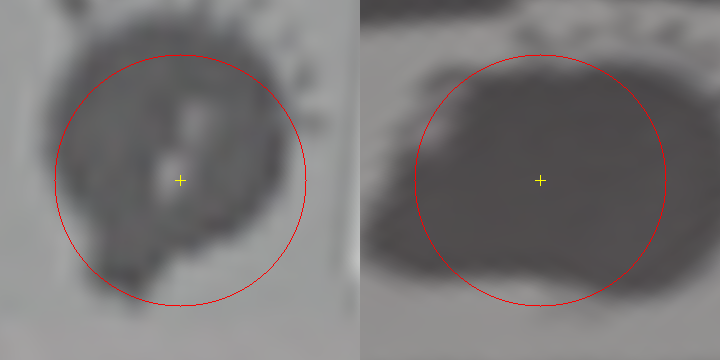

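The top face-on view shows the dial's bar leaning about 22° clockwise, which puts the dial near 0.98 rad. The skirt centre is within about 3 mm of the prediction. The pan sits inside the ring with the inductor still on its pads.

```bash
cat > dt.py <<'E'
from dial import *
def go(tcp):
    p,R,g=pose();b=up*np.cos(np.radians(22))+rt*np.sin(np.radians(22));o=up*np.cos(.6)-rt*np.sin(.6)
    for nm,v in(("bar now",b),("off",o)):
        t=R.T@v;an=np.degrees(np.arctan2(t[1],t[0]));an=(an+90)%180-90;print(nm,"twist deg",an.round(1),"units",(np.radians(an)/.08).round(2))
    print("shift units",(R.T@(tcp-p)/40).round(3), "axis misalign",np.degrees(np.arccos(-R[:,2]@n)).round(1))
T=base+9*n+hy*2
E
python3 -c "
from dt import *
p,R,g=pose();go(T-60*R[:,2])"
```

```text
bar now twist deg 26.7 units 5.82
off twist deg -29.7 units -6.48
shift units [0.566 4.727 2.311] axis misalign 2.5
```

```bash
python3 -m handwheel '{"xyz":[[0,0.5,0],[0,0.9,0],[0,0.9,0],[0,0.9,0],[0,0.9,0],[0,0.6,0],[0,0,0],[0,0,0],[0,0,0],[0,0,0],[0,0,0],[0,0,0]],"twist":[0,0,0,0,0,0,1,1,1,1,1,0.8],"gripper":[0,0,0,0,0,0,0,0,0,0,0,0]}';python3 -c "
from dt import *
p,R,g=pose();rep();go(T-45*R[:,2])"
```

```text
time_s: 22.23
ee_pos: [504.6, 72.6, 202.7]
ee_rot: [167.4, 25.4, 160.2]
force: [0.7, -0.6, -0.2]
finger_gap: 44.1
gripper_force: 0.0
t 22.2333 tcp [504.6  72.6 202.7] grip [495.8  71.4 219.2] tilt 28.2 head 7.7 xax [-0.85   0.306 -0.429] yax [0.242 0.95  0.197]
joints [  4.5  33.  -31.3 137.6 125.1  26.5 -67.9]
bar now twist deg -0.1 units -0.03
off twist deg -56.5 units -12.33
shift units [ 0.52  -0.234  2.688] axis misalign 2.5
```

```bash
python3 -m handwheel '{"xyz":[[0.1,-0.05,0.4],[0.14,-0.06,0.7],[0.14,-0.06,0.8],[0.14,-0.06,0.6],[0,0,0.2],[0,0,0.2],[0,0,0.2],[0,0,0.2],[0,0,0.15],[0,0,0.1],[0,0,0]],"twist":[0,0,0,0,0,0,0,0,0,0,0],"gripper":[0,0,0,0,0,0,0,0,0,0,0]}';python3 -c "
from dt import *
p,R,g=pose();go(T)
d=optics.get_image('side')
"
```

```text
time_s: 23.15
ee_pos: [551.5, 79.0, 66.7]
ee_rot: [167.5, 25.5, 160.4]
force: [-0.5, 0.1, 0.1]
finger_gap: 43.9
gripper_force: 0.0
bar now twist deg 0.1 units 0.02
off twist deg -56.3 units -12.28
shift units [ 0.01  -0.002  0.256] axis misalign 2.4
```

Next I'll go down the last 10 mm, then close gently.

```bash
python3 -m handwheel '{"xyz":[[0,0,0.1],[0,0,0.1],[0,0,0.05],[0,0,0],[0,0,0],[0,0,0],[0,0,0],[0,0,0],[0,0,0]],"twist":[0,0,0,0,0,0,0,0,0],"gripper":[0,0,0,-0.4,-0.5,-0.6,-0.7,-0.8,-0.8]}' 12;python3 -c "
from dt import *
go(T);print(sensors.sense()['torque'])
"
```

```text
time_s: 23.95
ee_pos: [555.9, 81.8, 58.2]
ee_rot: [167.3, 25.4, 160.5]
force: [0.5, 4.1, -0.5]
finger_gap: 11.0
gripper_force: 12.0
bar now twist deg 0.2 units 0.04
off twist deg -56.2 units -12.26
shift units [-0.009 -0.051  0.014] axis misalign 2.6
[0.60672521 0.22743459 0.34259958]
```

```bash
python3 -m handwheel '{"xyz":[[0,0.05,0],[0,0,0],[0,0,0],[0,0,0],[0,0,0],[0,0,0],[0,0,0],[0,0,0],[0,0,0],[0,0,0],[0,0,0],[0,0,0]],"twist":[0,-0.8,-0.8,-0.8,-0.8,-0.8,-0.8,-0.8,-0.8,-0.8,-0.8,-0.8],"gripper":[-0.8,-0.8,-0.8,-0.8,-0.8,-0.8,-0.8,-0.8,-0.8,-0.8,-0.8,-0.8]}';python3 -c "
from dt import *
go(T);print(sensors.sense()['torque'])
"
```

```text
time_s: 24.95
ee_pos: [556.0, 80.3, 58.2]
ee_rot: [-171.5, 26.9, -154.3]
force: [-0.3, -0.8, 0.4]
finger_gap: 11.0
gripper_force: 12.0
bar now twist deg 40.5 units 8.85
off twist deg -15.8 units -3.46
shift units [ 0.015 -0.01   0.015] axis misalign 2.4
[-0.26309928  0.38276009 -0.18405268]
```

```bash
python3 -m handwheel '{"xyz":[[0,0,0],[0,0,0],[0,0,0],[0,0,0],[0,0,0],[0,0,0],[0,0,0],[0,0,0]],"twist":[-0.6,-0.6,-0.6,-0.6,-0.6,-0.4,0,0],"gripper":[-0.8,-0.8,-0.8,-0.8,-0.8,-0.8,-0.8,-0.8]}';python3 -c "
from dt import *
go(T);print(sensors.sense()['torque'],pose()[1][:,2])
"
```

```text
time_s: 25.62
ee_pos: [556.3, 79.9, 58.3]
ee_rot: [-164.3, 23.7, -137.7]
force: [-1.2, -4.2, 1.9]
finger_gap: 10.9
gripper_force: 12.0
bar now twist deg 55.9 units 12.2
off twist deg -0.5 units -0.11
shift units [0.016 0.007 0.015] axis misalign 2.4
[-0.90349788  0.18909837 -0.55738681] [ 0.46839389  0.06009994 -0.88147329]
```

```bash
python3 -m handwheel '{"xyz":[[0,0,0],[0,0,0],[0,0,0]],"twist":[-0.5,-0.4,0],"gripper":[-0.8,-0.8,-0.8]}';python3 -c "
from dt import *
go(T);t=sensors.sense()['torque'];print(t,t@pose()[1][:,2])
"
```

```text
time_s: 25.87
ee_pos: [556.2, 79.9, 58.3]
ee_rot: [-162.6, 22.5, -133.3]
force: [-1.6, -5.5, 2.5]
finger_gap: 11.3
gripper_force: 12.0
bar now twist deg 60.1 units 13.11
off twist deg 3.7 units 0.81
shift units [0.013 0.007 0.014] axis misalign 2.4
[-0.92069665  0.1917375  -0.78920006] 0.27635052988333597
```

```bash
python3 -m handwheel '{"xyz":[[0,0,0],[0,0,0],[0,0,0],[0,0,-0.1],[0,0,-0.3],[0,0,-0.7],[0,0,-0.9],[0,0,-0.9],[0,0,-0.9],[0,0,-0.5],[0,0,0]],"twist":[0,0,0,0,0,0,0,0,0,0,0],"gripper":[-0.6,-0.3,0,0,0,0,0,0,0,0,0]}';python3 -c "
from dt import *
rep();ims={}
for cam in('top','side'):
    im=np.mean([optics.get_image(cam) for _ in range(3)],0)[:,:,::-1].astype(np.float32);ims[cam]=im
    for q in('pan','inductor','pads','flux_jar','tweezers'):
        d=optics.pinpoint(q,cam);print(cam,q,[(np.round(x['pixel'],1),round(x['score'],2)) for x in d[:1]])
# bar lean from the bright line and the dark lower end in the rectified top view
r=rect(ims['top'],'top',base+hy*2,15).mean(2)
rr=rect(cv2.imread('pics/t5.png').astype(np.float32),'top',base+hy*2,15).mean(2)
for nm,x in(('before',rr),('after',r)):
    s=cv2.resize(x,(24,24),interpolation=cv2.INTER_AREA);print(nm);print('\n'.join(''.join('%4d'%v for v in l) for l in s))
"
```

```text
time_s: 26.78
ee_pos: [473.7, 70.6, 213.6]
ee_rot: [-162.5, 22.7, -133.1]
force: [-0.3, 0.9, 0.2]
finger_gap: 44.3
gripper_force: 0.0
t 26.7833 tcp [473.7  70.6 213.6] grip [464.9  69.4 230.1] tilt 28.4 head 7.8 xax [-0.63  -0.674 -0.386] yax [-0.618  0.736 -0.277]
joints [ -8.4  28.6 -13.  142.5 148.5  21.7 -32.4]
top pan [(array([345.4, 183. ]), 0.8)]
top inductor [(array([347.7, 182.1]), 0.43)]
top pads [(array([349.8, 186.9]), 0.87)]
top flux_jar [(array([180.3, 226.3]), 0.56)]
top tweezers [(array([363.3, 252.4]), 0.46)]
side pan [(array([403.8, 284.2]), 0.57)]
side inductor [(array([412.3, 281.6]), 0.46)]
side pads [(array([408.6, 281. ]), 0.83)]
side flux_jar [(array([266.5, 222.1]), 0.75)]
side tweezers [(array([324.2, 344.6]), 0.62)]
before
 103 103 105 108  88  56  61  87  95  96  88  78  79  77  70  89  88  82  89 102 103 104 106 103
 101 101 103 108 107  80  66  75  80  68  58  54  52  48  53  73  71  84 102 101  93 101 106 103
 101 100 103 108 111  95  71  58  53  44  40  40  37  35  39  47  53  71  90  91  90 103 106 103
 103 103 104 108 109  88  57  43  38  36  38  39 
[... 3621 characters left out ...]
6  87  85  84  81  80
  98  99  97  97  99  99  97  91  82  78  72  55  37  35  33  26  40  78  86  84  83  83  80  81
  97  98  98  97  99  96  89  86  85  86  86  73  49  33  30  38  56  81  85  83  82  83  81  81
  95  97  97  98 100  96  86  81  84  87  89  84  66  44  43  64  81  84  84  86  86  84  84  81
  95  96  96  98 101  97  87  83  84  85  86  87  81  69  71  80  85  85  85  87  90  87  84  80
  99 100  99  99  97  94  89  86  85  84  86  88  86  83  86  88  88  86  85  86  90  90  86  83
 100 103 103  97  92  89  88  87  87  87  89  88  88  88  90  91  89  88  88  87  86  91  95  94
  99 103 102  93  88  87  87  87  88  87  89  89  88  88  89  91  88  89  91  90  87  89  98  99
```

```bash
python3 -c "
from h import *
im=save('top','t6')
m=optics.cut_out('pan','top')[0];M=m['mask'].astype(np.uint8)
r=cv2.morphologyEx(M,cv2.MORPH_OPEN,cv2.getStructuringElement(2,(15,15)))
c,rad=cv2.minEnclosingCircle(max(cv2.findContours(r,0,2)[0],key=cv2.contourArea));print(m['score'],c,rad,atz('top',c,92))
a=cv2.imread('pics/top0.png').astype(int);b=cv2.imread('pics/t6.png').astype(int)
for n,(x0,x1,y0,y1) in {'jar':(318,336,234,252),'twz':(350,375,243,280),'spool':(165,197,235,265),'tray':(435,480,195,245)}.items():
  A,B=[v[y0:y1,x0:x1].mean(2).astype(np.float32) for v in(a,b)];print(n,cv2.phaseCorrelate(A,B))
"
```

```text
Traceback (most recent call last):
ValueError: max() iterable argument is empty
```

```bash
python3 -c "
from h import *
a=cv2.imread('pics/top0.png').astype(int);b=cv2.imread('pics/t6.png').astype(int)
d=(b[150:225,305:383].mean(2)<115).astype(np.uint8)
g=cv2.GaussianBlur(b[150:225,305:383].astype(np.uint8),(0,0),1)
r=cv2.morphologyEx(cv2.morphologyEx(d,cv2.MORPH_CLOSE,np.ones((9,9),np.uint8)),cv2.MORPH_OPEN,cv2.getStructuringElement(2,(13,13)))
c,rad=cv2.minEnclosingCircle(max(cv2.findContours(r,0,2)[0],key=cv2.contourArea));c=np.array(c)+[305,150];print(c,rad,atz('top',c,92))
for n,(x0,x1,y0,y1) in {'jar':(318,336,234,252),'twz':(350,375,243,280),'spool':(165,197,235,265),'tray':(435,480,195,245)}.items():
  A,B=[v[y0:y1,x0:x1].mean(2).astype(np.float32) for v in(a,b)];print(n,cv2.phaseCorrelate(A,B))
"
```

```text
[344.03903198 187.81598663] 25.49370574951172 [707.29744716 -80.86471009  92.        ]
jar ((-0.17614624787487898, 0.08428059138153898), 1.001891843330713)
twz ((0.3455885065078146, -0.07055682017616505), 0.3291896629333496)
spool ((0.0038352887377985923, -0.015275801205383743), 1.0035457548995812)
tray ((0.4918631620675775, -0.06062657999911636), 0.9840197508070204)
```

```bash
python3 -c "
from station import robot
print(robot.hand_in())"
```

```text
the job is handed in; nothing more can be done
None
```

I handed the job in at about 27 s: the pan stands inside the chill plate's ring, the inductor was still on its pads when last seen, the dial is at its off stop, and nothing else was touched.

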